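Nip the printing block, flip the prop leg down and hold the proofing frame upright

TASK

Get the small proofing jig ready for a stencil. First slide the jaw across until it presses the printing block firmly against the fence; next flip the frame's prop leg over the top so that it drops right down behind the frame; last, take hold of the leaning frame with the fingers, bring it upright and keep holding it there, because it tips back if let go: finish while still holding it. Leave the block nipped and the cup, glue bottle and pencil case where they stand.

Things in the scene. Friction and masses are not known exactly. Their poses are not given: they have to be found in the camera images.
- base: plywood bed of the jig, 300 (x) x 320 (y) x 18 mm thick, fixed flat on the table; origin at the centre of its underside; its +x points away from the robot, +y to the left, turned by its yaw. Offsets in mm below are in this frame. Fence, jaw and block are on its near half, the frame on the far half, with two stops 12 x 16 mm at x = 82, y = +-100 up to z = 74.
- fence: fixed aluminium fence, 70 (x) x 20 (y) x 30 mm high, on the bed at x = -60, y = -95; origin at the centre of its underside (z = 18). Its flat face towards the block is at y = -85.
- jaw: aluminium jaw facing the fence, 70 (x) x 22 (y) x 30 mm high, slides only along y at x = -60; origin at the centre of its underside (z = 18). Starts at y = 36 to 56, closes towards -y (to -34 if empty; -14 with the block nipped). Nipping face 11 mm on the -y side of its origin. Friction about 1 N, stays where left. A firm nip: over 2 N on the block for a moment; press on a little after contact.
- jaw_tab (a point): centre of the grip tab that stands upright on the jaw: 30 (x) x 14 (y) x 40 mm high, from z = 48 to 88 (this point at z = 73); pinch it across y, or push the jaw from behind.
- block: loose wooden printing block, dark lino on top, 50 (x) x 60 (y) x 22 mm high, about 80 g; origin at the centre of its underside, on the bed (z = 18) between jaw and fence, 3 to 25 mm short of the fence, turned at most 6 degrees. It slides along when the jaw pushes it and squares itself against the fence.
- frame: open, empty aluminium frame, 216 mm wide (y), side rails 16 x 16 mm at y = +-100; origin on its hinge, at x = 45, y = 0, z = 40, hinge axis along the bed's y; own z points up along the rails. Rests leaning 0.40 rad away from the robot (+x); swings to upright (own z vertical) and 0.3 rad past it. Weight (0.5 kg) and a hinge spring always tip it back: 1 to 3 N at the top bar holds it.
- top_bar (a point): middle of the frame's round top bar, 18 mm diameter, 216 mm long, along y, 200 mm from the hinge; at rest at x = 123, z = 224. Free above, in front and behind, with 150 mm of open frame below it, so it can be pinched from above (fingers closing along the bed's x) and turns in the grip as the frame swings.
- leg (a joint): swing of the steel prop leg relative to the frame, rad: 0 = folded up on its stop, leaning 0.35 rad from vertical towards the robot while the frame rests; 3.14 = right down behind, on its other stop. Push it away from the robot (+x) over the top: past about 0.35 it falls the rest by itself in about 2 s, short of that it falls back. Pivot: left side rail, y = 120, 110 mm up the rail from the hinge.
- leg_toe (a point): middle of the round toe peg at the free end of the prop leg, 11 mm diameter, along y, from the leg outward (y = 116 to 161, this point at y = 142), 125 mm from the leg's pivot. The leg bar is 14 mm wide, 8 mm thick (y = 116 to 124). Folded at the start, the toe is at about x = 45, z = 258, free all round.
- cup: loose cardboard cup, 76 mm diameter, 90 mm high, bystander; origin at the centre of its underside
- glue: loose small grey glue bottle, 28 mm diameter, 85 mm high, bystander; origin at the centre of its underside
- pencil_case: loose black pencil case, 70 x 190 x 55 mm high, bystander; origin at the centre of its underside
Not all that is in view belongs to the job. Several things have the shape of the block; the one meant has the colours described above.

How it is judged:
On the way, in this order (a step that is already met when the one before it is completed fails the run):
1. the jaw nips the block against the fence, over 2 N on either side, the leg still folded (contact force between each of jaw, fence and block above 2 N and value of joint leg below 0.4 rad), for 0.01 s.
2. the prop leg is right down behind the frame, the frame still leaning (value of joint leg above 3 rad and angle between frame's own z axis and vertical above 0.25 rad), for 0.2 s.
At the end, for the whole second after the job is handed in: The frame is upright within 0.09 rad (5 degrees) and still, the fingers bearing on it with more than 1 N; the prop leg is down (joint above 3.0); the block lies flat between jaw and fence, within 3.5 mm of touching both (y of jaw in the frame of base between -0.019 and -0.0105 m and y of block in the frame of base between -0.059 and -0.0515 m and x of block in the frame of base between -0.09 and -0.03 m and angle between block's own z axis and vertical below 0.1 rad and value of joint leg above 3 rad and angle between frame's own z axis and vertical below 0.09 rad and angular speed of frame below 0.1 rad/s and contact force between the fingers and frame above 1 N); the arm keeps its last pose, push and grip.
It fails at once if the cup is moved more than 40 mm or knocked over (distance of cup from where it was at the start of the episode above 0.04 m or angle between cup's own z axis and vertical above 0.5 rad).
It fails at once if the glue bottle is moved more than 40 mm or knocked over (distance of glue from where it was at the start of the episode above 0.04 m or angle between glue's own z axis and vertical above 0.5 rad).
It fails at once if the pencil case is moved more than 40 mm or knocked over (distance of pencil_case from where it was at the start of the episode above 0.04 m or angle between pencil_case's own z axis and vertical above 0.5 rad).
It also fails if it takes over 64 s, if anything falls off the work surface, if the arm or the gripper's body presses on something with over 40 N, if the wrist force passes 120 N, or if a joint passes its speed limit or range.

ROBOT

A 6-joint arm with a two-finger parallel gripper is mounted at the origin on the work surface. World frame = base frame: x ahead of the robot, y to its left, z up, the work surface at z = 0. Lengths are in m, angles in rad, forces in N, time in s.
With the tool pointing down it reaches from about 0.15 to 0.775 m from the base axis. Payload 6.1 kg.
Tool frame: the origin (TCP) lies between the finger pads; the fingertips stand manip.tip_extent ahead of it and the grasp point (between the pads) lies 3 mm ahead of it (manip.tip_extent is the distance from the TCP to the fingertips, in m); z points along the fingers, y is the line along which they close (so a half turn about z gives the same grasp; the last joint's range is limited). The gripper opens to 85 mm and grips with 20 to 120 N. Pads are 22 mm wide; open, the fingers measure 114 mm over their backs; the gripper's body (76 mm by 85 mm) begins 54 mm behind the grasp point. The pads swing forward as they close: fully open they stand 13 mm farther back than shut.
Start: joints at [-1.271, 0.126, -0.04, 1.405, 0, 1.571], TCP at [0.155, -0.502, 0.253] pointing down, gripper open.
Joint ranges: [-2.72, 2.72], [-0.95, 1.95], [-1.27, 1.35], [-1.78, 2.02], [-1.46, 1.47], [-3.14, 3.14]. Speed limits (rad/s): [2.39, 2.39, 3.01, 3.14, 3.14, 3.14].

INTERFACE

Orientations are given as a unit quaternion [x, y, z, w].
In Python, from bench import manip, imaging, look_for, cut_out, landmark_of gives the robot as it stands. The module is installed in compiled form; this text tells all that it offers.
- The arm moves only by the tool jog_arm, never from a script. Its argument "moves" is a list of rows, each a list of 7 numbers: the shift along the tool's x, y, z in m, then the turn, a rotation vector about the tool's x, y, z in rad, then the finger opening in m, from 0 to 0.0854. In form: [[tx, ty, tz, ax, ay, az, gripper], ...]. A call has exactly 8 rows; each row shifts and turns the commanded pose from where the row before left it, along the tool's axes as they then stand; what a row does not reach is not made up. A row lasts 1/10 s, in which the tool goes at most 50 mm and 8.59 degrees, less where a joint would pass 70% of its speed; a pose out of reach is approached as far as the arm can. A call with a gripper value outside its range is refused whole. The fingers move at their own pace and stop on an object; "force" is the grip in N (left out, the last holds). Time passes only in rows, so rows that do not move let the fingers close, or fill a call up. It gives the time, the measured TCP pose, the force, the opening and the grip force at its end, in the units of the state.
- manip.read_state(): the state, without advancing time (a new reading comes with each control period).
- imaging.capture(name): name is "scene" or "side" or "wrist"; returns the picture (400x640x3 uint8, blue, green, red); there is no depth.
- imaging.camera_model(name): a dict with "fx", "fy", "cx", "cy" (pixels), "k1" (the pictures are not rectified: a ray, as slopes to the right and down, at radius r is drawn at 1 + k1 r^2 times it, then the intrinsics apply), "R" (3x3) and "t" (3): a world point X has camera coordinates R X + t; the wrist camera has in their place "mount" (4x4, takes a point from camera to tool coordinates, whose origin is the TCP and whose axes are the flange's). Camera axes: x right, y down, z forward; pixel columns grow to the right and rows downward; lengths in m; the calibration is good to about 2 mm. A picture is of the moment at which its call begins: read the wrist's pose just before it. camera_model takes no time and is no camera call.
- manip.finish_job(): hands the job in; it is judged then, once.
Trained networks look in the newest picture that a camera, given by its name, has taken for a name from the list of things; names that differ only in an ending like _2 or _b are one class to them, and where a whole thing is asked for, a point or a joint stands for the part that bears it (a point fixed in the world has none). Each returns a list of dicts, best first, with "score" (0 to 1); they miss things now and then, are a little off and sometimes report something else, mostly with a low value. They report only what shows in the picture. A call takes as long as a camera call. They do not tell look-alikes from the thing itself.
- look_for(camera, query): "rect" ([left, top, width, height] in pixels, round what is visible of it).
- cut_out(camera, query): "mask" (400x640 bool, what is visible of it) and "rect" ([left, top, width, height] in pixels, round what is visible of it).
- landmark_of(camera, query): "uv" ([column, row] in pixels: a listed point, or the origin of a listed thing).
The state is a dict: "t": time; "qpos": joint angles; "qd": joint speeds; "joint_torque": joint torques, N m; "eef_pos": TCP position; "eef_rot": TCP orientation; "force": force on the tool from outside, world axes, zero at the start; "wrist_torque": the same for the moment, N m; "gripper_width": finger opening in m; "gripper_force": force on a finger pad.
Only numpy, scipy, OpenCV 4.12 (cv2) and the standard library are available. Lean on these libraries where they do the work, as an engineer would, in place of code of your own. Each camera call takes 0.05 s, during which the arm holds its last target. There are 200 camera calls.

## Working session

There is one attempt and no reset: what is moved stays moved. The work goes in short steps, Python scripts to look and compute and a tool call to move; the robot and the scene stay as the last step left them, time stands still between calls to the robot, and variables do not carry over. Pictures are saved under pics/ and viewed, at most 10 in all, crops included, and the job is handed in when it is done.

Besides the shell and the picture viewer there is one more tool, called after "Emit:" by a JSON object that holds its "method" and its "body". jog_arm: Moves the arm, as the interface text tells. Its arguments: {"type":"object","properties":{"moves":{"type":"array"},"force":{"type":"number"}},"required":["moves"]}

```bash
mkdir -p pics; cat > h.py <<'E'
import numpy as np, cv2
from scipy.spatial.transform import Rotation as Ro
from scipy.optimize import least_squares
from bench import manip, imaging, look_for, cut_out, landmark_of
def proj(c,X):
    m=imaging.camera_model(c); X=np.atleast_2d(X)
    p=X@np.array(m["R"]).T+np.array(m["t"]); s=p[:,:2]/p[:,2:]
    s=s*(1+m["k1"]*(s**2).sum(1,keepdims=True))
    return s*[m["fx"],m["fy"]]+[m["cx"],m["cy"]]
def tri(uvs):
    return least_squares(lambda X:np.concatenate([(proj(c,X)[0]-uv) for c,uv in uvs]),[.45,0,.1])
E
python3 - <<'E'
from h import *
a=imaging.capture("scene");b=imaging.capture("side")
cv2.imwrite("pics/scene.png",a);cv2.imwrite("pics/side.png",b)
s=manip.read_state();print(s["t"],s["eef_pos"],s["eef_rot"],manip.tip_extent)
for q in ["base","fence","jaw","jaw_tab","block","frame","top_bar","leg_toe","cup","glue","pencil_case"]:
    r=[]
    for c in ("scene","side"):
        l=landmark_of(c,q); print(q,c,[(np.round(d["uv"],1).tolist(),round(d["score"],2)) for d in l[:3]])
        if l:r.append((c,np.array(l[0]["uv"])))
    if len(r)==2:
        f=tri(r);print("   ",f.x.round(4),round(f.cost,1))
for c in ("scene","side"):print(c,imaging.camera_model(c))
E
```

```text
0.1 [ 0.15495485 -0.5012521   0.25261487] [ 9.88784160e-01  1.49349797e-01 -1.02831591e-04 -7.16083876e-04] 0.022
base scene [([330.1, 265.1], 0.87)]
base side [([292.7, 268.0], 0.94)]
    [ 0.5404  0.0324 -0.0012] 2.1
fence scene [([298.3, 247.7], 0.54)]
fence side [([320.8, 242.4], 0.55)]
    [ 0.4847 -0.0616  0.0176] 1.4
jaw scene [([348.3, 246.8], 0.68)]
jaw side [([311.8, 273.6], 0.85)]
    [0.4844 0.0836 0.0275] 3.2
jaw_tab scene [([349.6, 235.1], 0.57)]
jaw_tab side [([312.0, 262.6], 0.85), ([310.6, 279.1], 0.46)]
    [0.4802 0.0878 0.0688] 0.3
block scene [([255.8, 202.6], 0.77), ([391.8, 195.9], 0.68), ([443.4, 277.3], 0.62)]
block side [([406.7, 223.0], 0.91), ([229.0, 372.2], 0.85), ([317.5, 253.1], 0.7)]
    [ 0.2551 -0.2115  0.0058] 0.5
frame scene [([336.8, 269.6], 0.79)]
frame side [([274.2, 253.7], 0.55)]
    [0.5876 0.0425 0.0431] 0.4
top_bar scene [([336.7, 246.7], 0.88)]
top_bar side [([241.6, 186.6], 0.9)]
    [0.6608 0.0273 0.2191] 4.1
leg_toe scene [([397.3, 207.6], 0.48)]
leg_toe side [([247.6, 211.8], 0.76), ([320.4, 240.9], 0.23)]
    [0.5834 0.181  0.2618] 0
[... 401 characters left out ...]
-0.2532  0.0013] 3.5
scene {'fx': 368.29316637262593, 'fy': 368.29316637262593, 'cx': 316.0277704789339, 'cy': 206.47160384797215, 'k1': 0.0033245347007751763, 'R': array([[ 0.03606297,  0.99933372,  0.00561879],
       [ 0.65586582, -0.01942532, -0.75462751],
       [-0.75401557,  0.03089928, -0.65612937]]), 't': array([-0.00745696, -0.17823861,  1.49208007])}
side {'fx': 403.4389678761856, 'fy': 403.4389678761856, 'cx': 323.2352175280338, 'cy': 206.18301672157668, 'k1': -0.026221557649949472, 'R': array([[-0.98363773, -0.18011793, -0.00378695],
       [-0.09406301,  0.53138592, -0.84189141],
       [ 0.15365207, -0.82775995, -0.53963368]]), 't': array([0.46120798, 0.18960331, 0.98257229])}
```

View pics/scene.png

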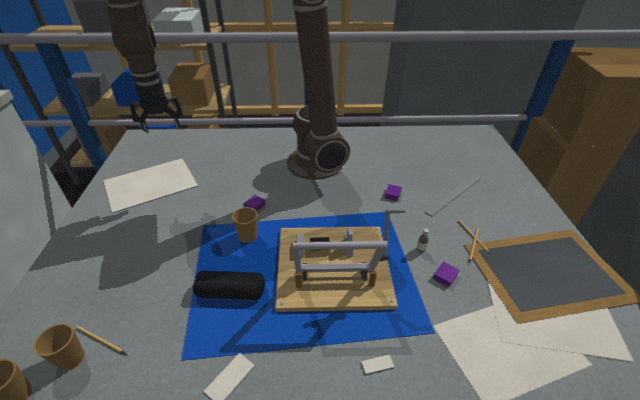

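View pics/side.png

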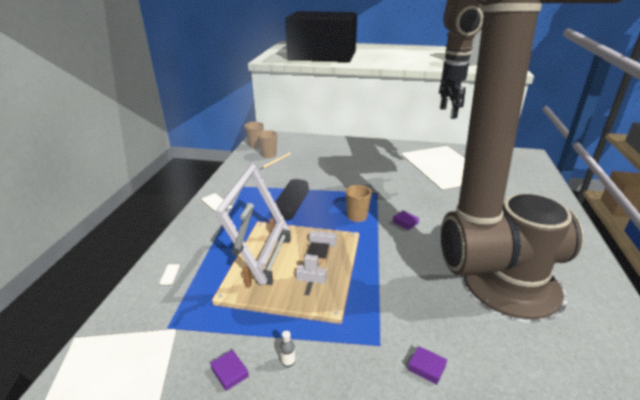

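Dark-topped block sits between jaw and fence: scene (318,240), side (319,249). The look-alikes are purple: scene (256,203), (392,196), (444,277). Next I fit the base pose from all fixed landmarks.

```bash
cat >> h.py <<'E'
REST={"base":[0,0,0],"fence":[-60,-95,18],"frame":[45,0,40],"top_bar":[123,0,224],"leg_toe":[45,142,258]}
def toW(p,P): # p=x,y,yaw ; P mm in base
    P=np.atleast_2d(P)/1000.; c,s=np.cos(p[2]),np.sin(p[2])
    return np.c_[p[0]+c*P[:,0]-s*P[:,1],p[1]+s*P[:,0]+c*P[:,1],P[:,2]]
E
python3 - <<'E'
from h import *
obs=[]
imgs={}
for c in ("scene","side"):
    imgs[c]=imaging.capture(c)
    for q in REST:
        l=landmark_of(c,q)
        if l:obs.append((c,np.array(REST[q]),np.array(l[0]["uv"]),q))
    l=landmark_of(c,"jaw")
    obs.append((c,"jaw",np.array(l[0]["uv"]),"jaw"))
    l=landmark_of(c,"jaw_tab")
    obs.append((c,"tab",np.array(l[0]["uv"]),"tab"))
    # bed corners from mask of base
    m=cut_out(c,"base")[0]["mask"].astype(np.uint8)
    h=cv2.convexHull(cv2.findContours(m,0,1)[0][0] if 0 else np.argwhere(m)[:,::-1].astype(np.int32))
    for e in (5,8,11,15):
        a=cv2.approxPolyDP(h,e,True)
        print(c,e,a[:,0].tolist())
def P(o,p):
    if isinstance(o,str):return [-60,p[3]*1000,18 if o=="jaw" else 73]
    return o
f=lambda p:np.concatenate([proj(c,toW(p,P(o,p)))[0]-uv for c,o,uv,_ in obs])
r=least_squares(f,[.54,.03,0,.046],loss="soft_l1")
print(r.x.round(4)); 
for (c,o,uv,q),e in zip(obs,f(r.x).reshape(-1,2)):print(c,q,e.round(1))
p=r.x
C=[[sx*150,sy*160,z] for z in(0,18) for sx,sy in((-1,-1),(-1,1),(1,1),(1,-1))]
for c in imgs:print(c,proj(c,toW(p,C)).round(0).tolist())
out=[]
for c,(x,y,w,h) in (("scene",(265,190,160,130)),("side",(205,155,160,170))):
    k=3 if c=="side" else 3.5
    im=cv2.resize(imgs[c][y:y+h,x:x+w],None,fx=k,fy=k,interpolation=cv2.INTER_CUBIC)
    def dr(pts,col,cl=True):
        u=((proj(c,toW(p,pts))-[x-.5,y-.5])*k).astype(np.int32);cv2.polylines(im,[u],cl,col,1)
    dr(C[4:],(0,0,255));dr(C[:4],(0,255,255))
    dr([[-95,-85,48],[-25,-85,48],[-25,-105,48],[-95,-105,48]],(0,255,0))
    dr([[123,-108,224],[123,108,224]],(255,0,255));dr([[45,116,258],[45,161,258]],(255,255,0))
    cv2.imwrite(f"pics/ov_{c}.png",im)
E
```

```text
scene 5 [[404, 210], [396, 308], [276, 309], [282, 228]]
scene 8 [[404, 210], [396, 308], [276, 309], [282, 228]]
scene 11 [[404, 210], [396, 308], [276, 309], [282, 228]]
scene 15 [[404, 210], [396, 308], [276, 309], [282, 228]]
side 5 [[357, 234], [339, 322], [213, 302], [215, 211], [250, 166]]
side 8 [[357, 234], [339, 322], [213, 302], [215, 211], [250, 166]]
side 11 [[357, 234], [339, 322], [213, 302], [215, 211], [250, 166]]
side 15 [[357, 234], [339, 322], [213, 302], [215, 211], [250, 166]]
[ 0.5435  0.0365 -0.0287  0.0487]
scene base [0.1 1.9]
scene fence [0.1 0.4]
scene frame [0.  1.8]
scene top_bar [ 0.6 -0.3]
scene leg_toe [0.7 1. ]
scene jaw [-1.9 -0.2]
scene tab [ 0.1 -1.4]
side base [-2.7 -0.8]
side fence [1.8 0.5]
side frame [0.7 1.1]
side top_bar [ 0.1 -2.4]
side leg_toe [ 3.2 -2.4]
side jaw [0.5 0.6]
side tab [-2.5  0.3]
scene [[281.0, 231.0], [380.0, 231.0], [396.0, 311.0], [274.0, 311.0], [281.0, 227.0], [381.0, 227.0], [397.0, 307.0], [274.0, 308.0]]
side [[359.0, 238.0], [339.0, 325.0], [211.0, 304.0], [258.0, 225.0], [359.0, 233.0], [339.0, 319.0], [210.0, 298.0], [257.0, 220.0]]
```

```bash
python3 -c "
import cv2,numpy as np
a=cv2.imread('pics/ov_scene.png');b=cv2.imread('pics/ov_side.png');s=.75
a=cv2.resize(a,(400,325));b=cv2.resize(b,(390,414))
o=np.zeros((414,790,3),np.uint8);o[:325,:400]=a;o[:,400:]=b;cv2.imwrite('pics/ov.png',o)"
```

```text
(no output)
```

View pics/ov.png

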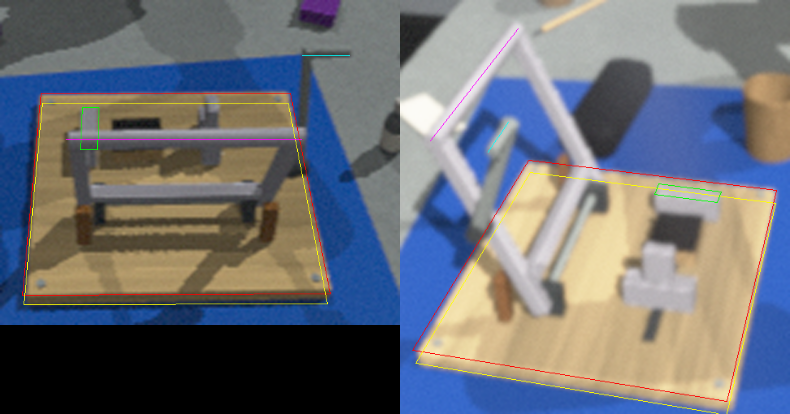

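Fit overlays well: base at (0.5435, 0.0365), yaw −0.029. The block choice is confirmed by its dark top at about (135,125) in the crop. First I align the tool with the bed, close the fingers and travel to behind the jaw (bed −60, +90).

Emit:
{"method": "jog_arm", "body": {"moves": [[0, 0, 0, 0, 0, 0.11, 0], [0, 0, 0, 0, 0, 0.11, 0], [0, 0, 0, 0, 0, 0.108, 0], [0.021, -0.042, 0, 0, 0, 0, 0], [0.021, -0.042, 0, 0, 0, 0, 0], [0.021, -0.042, 0, 0, 0, 0, 0], [0.021, -0.042, 0, 0, 0, 0, 0], [0.021, -0.042, 0, 0, 0, 0, 0]], "force": 40}}

```text
t: 2.9
eef_pos: [0.2663, -0.293, 0.2534]
eef_rot: [1.0, -0.015, 0.0, 0.0]
force: [0.6, -0.2, 0.1]
gripper_width: 0.0
gripper_force: 0.0
```

```bash
cat >> h.py <<'E'
BASE=[.5435,.0365,-.0287]
def st():
    s=manip.read_state(); c,q=np.cos(BASE[2]),np.sin(BASE[2])
    d=np.array(s["eef_pos"])-[BASE[0],BASE[1],0]
    R=Ro.from_quat(s["eef_rot"]); Rb=Ro.from_euler("z",-BASE[2])*R
    F=Ro.from_euler("z",-BASE[2]).apply(s["force"])
    print("t %.2f bed mm %s force %s w %.4f gf %.1f"%(s["t"],(np.array([c*d[0]+q*d[1],-q*d[0]+c*d[1],d[2]])*1000).round(1),F.round(1),s["gripper_width"],s["gripper_force"]))
    print("tool x,z axes in bed",Rb.as_matrix()[:,0].round(3),Rb.as_matrix()[:,2].round(3),"q",np.round(s["qpos"],2))
E
python3 -c "
from h import *
st()"
```

```text
t 2.90 bed mm [-267.6 -337.3  253.4] force [ 0.6 -0.1  0.1] w 0.0000 gf 0.0
tool x,z axes in bed [ 1.    -0.     0.001] [ 0.001 -0.    -1.   ] q [-0.83 -0.12 -0.28  1.4   0.    2.34]
```

Emit:
{"method": "jog_arm", "body": {"moves": [[0.022, -0.044, 0, 0, 0, 0, 0], [0.022, -0.044, 0, 0, 0, 0, 0], [0.022, -0.044, 0, 0, 0, 0, 0], [0.022, -0.044, 0, 0, 0, 0, 0], [0.022, -0.044, 0, 0, 0, 0, 0], [0.022, -0.044, 0, 0, 0, 0, 0], [0.022, -0.044, 0, 0, 0, 0, 0], [0.022, -0.044, 0, 0, 0, 0, 0]]}}

```text
t: 3.7
eef_pos: [0.452, 0.0182, 0.2539]
eef_rot: [1.0, 0.012, -0.0, -0.015]
force: [-0.1, -0.9, 0.9]
gripper_width: 0.0001
gripper_force: 0.0
```

Emit:
{"method": "jog_arm", "body": {"moves": [[0.01, -0.025, 0, 0, 0, 0, 0], [0.01, -0.025, 0, 0, 0, 0, 0], [0.01, -0.025, 0, 0, 0, 0, 0], [0, 0, 0.045, 0, 0, 0, 0], [0, 0, 0.045, 0, 0, 0, 0], [0, 0, 0.045, 0, 0, 0, 0], [0, 0, 0.02, 0, 0, 0, 0], [0, 0, 0, 0, 0, 0, 0]]}}

```text
t: 4.5
eef_pos: [0.4781, 0.0541, 0.099]
eef_rot: [0.999, 0.039, -0.005, -0.032]
force: [-1.4, -0.6, 0.6]
gripper_width: -0.0001
gripper_force: 0.0
```

```bash
python3 -c "
from h import *
st()
im=imaging.capture('side');cv2.imwrite('pics/s2.png',cv2.resize(im[130:350,180:420],None,fx=2.5,fy=2.5))
for q in ('jaw','jaw_tab'):print([(d['uv'],d['score']) for d in landmark_of('side',q)[:2]])"
```

```text
t 4.50 bed mm [-65.9  15.8  99. ] force [-1.4 -0.7  0.6] w -0.0001 gf 0.0
tool x,z axes in bed [ 0.994  0.106 -0.007] [-0.013  0.063 -0.998] q [ 0.08  0.1  -0.42  1.06  0.06  3.14]
[([312.1, 276.8], 0.91)]
[([313.4, 263.2], 0.59)]
```

View pics/s2.png

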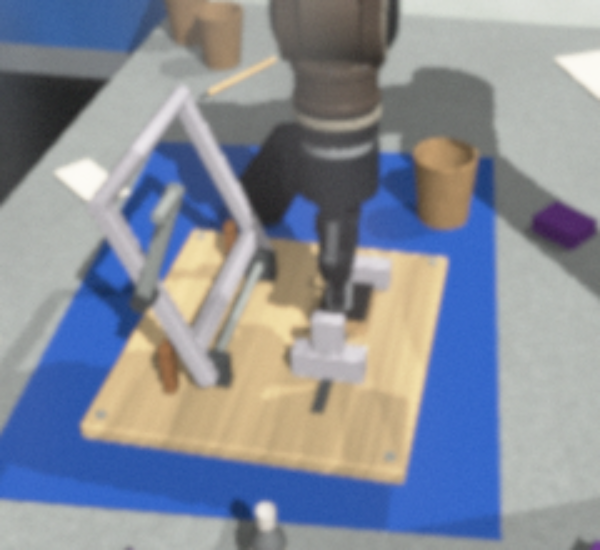

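The tool stopped short of its target because joint 6 reached its range limit. It is hovering above the block at about pixel (338,290), and nothing has been touched. I'll rise and turn −90°, so the fingers close along bed x, which suits all three jobs.

Emit:
{"method": "jog_arm", "body": {"moves": [[0, 0, -0.045, 0, 0, 0, 0], [0, 0, -0.03, 0, 0, -0.14, 0], [0, 0, 0, 0, 0, -0.145, 0], [0, 0, 0, 0, 0, -0.145, 0], [0, 0, 0, 0, 0, -0.145, 0], [0, 0, 0, 0, 0, -0.145, 0], [0, 0, 0, 0, 0, -0.145, 0], [0, 0, 0, 0, 0, -0.145, 0]]}}

```text
t: 5.45
eef_pos: [0.4819, 0.0499, 0.1793]
eef_rot: [0.854, 0.52, 0.016, -0.028]
force: [0.1, -0.6, 0.4]
gripper_width: 0.0005
gripper_force: 0.0
```

```bash
cat >> h.py <<'E'
def go(target,):  # mm bed, print rotvec (tool) to reach x=by,y=bx,z=-Z, and shift in those axes
    s=manip.read_state(); Rb=Ro.from_euler("z",-BASE[2])*Ro.from_quat(s["eef_rot"])
    D=Ro.from_matrix(np.array([[0,1,0],[1,0,0],[0,0,-1.]]))
    c,q=np.cos(BASE[2]),np.sin(BASE[2]); d=np.array(s["eef_pos"])-[BASE[0],BASE[1],0]
    b=np.array([c*d[0]+q*d[1],-q*d[0]+c*d[1],d[2]])
    v=np.array(target)/1000-b
    print("rotvec",(Rb.inv()*D).as_rotvec().round(3),"shift in aligned tool axes",D.inv().apply(v).round(4))
E
python3 -c "
from h import *
st();go([-60,90,130])"
```

```text
t 5.45 bed mm [-61.9  11.6 179.3] force [ 0.1 -0.6  0.4] w 0.0005 gf 0.0
tool x,z axes in bed [0.433 0.899 0.056] [-0.003  0.064 -0.998] q [ 0.07  0.06 -0.28  1.23  0.06  2.11]
rotvec [-0.018 -0.062 -0.448] shift in aligned tool axes [0.0784 0.0019 0.0493]
```

Emit:
{"method": "jog_arm", "body": {"moves": [[0, 0, 0, -0.005, -0.016, -0.112, 0], [0, 0, 0, -0.004, -0.016, -0.112, 0], [0, 0, 0, -0.004, -0.016, -0.112, 0], [0, 0, 0, -0.004, -0.016, -0.112, 0], [0.03, 0, 0, 0, 0, 0, 0], [0.03, 0, 0, 0, 0, 0, 0], [0.024, 0, 0, 0, 0, 0, 0], [0, 0, 0, 0, 0, 0, 0]]}}

```text
t: 6.25
eef_pos: [0.4848, 0.1362, 0.1788]
eef_rot: [0.718, 0.696, -0.001, -0.001]
force: [0.4, -0.3, 0.3]
gripper_width: 0.0002
gripper_force: 0.0
```

```bash
python3 -c "
from h import *
st();go([-60,90,82])"
```

```text
t 6.25 bed mm [-61.5  98.  178.8] force [ 0.4 -0.3  0.3] w 0.0002 gf 0.0
tool x,z axes in bed [ 0.003  1.    -0.   ] [-0.002 -0.    -1.   ] q [ 0.27  0.1  -0.23  1.24  0.    1.88]
rotvec [-0.002  0.    -0.003] shift in aligned tool axes [-0.008   0.0015  0.0968]
```

Emit:
{"method": "jog_arm", "body": {"moves": [[0, 0.001, 0.04, 0, 0, 0, 0], [0, 0, 0.04, 0, 0, 0, 0], [0, 0, 0.02, 0, 0, 0, 0], [-0.01, 0, 0, 0, 0, 0, 0], [-0.01, 0, 0, 0, 0, 0, 0], [-0.01, 0, 0, 0, 0, 0, 0], [-0.01, 0, 0, 0, 0, 0, 0], [-0.01, 0, 0, 0, 0, 0, 0]]}}

```text
t: 7.05
eef_pos: [0.4835, 0.0828, 0.0782]
eef_rot: [0.719, 0.695, -0.001, -0.0]
force: [0.5, 1.6, 0.7]
gripper_width: 0.0001
gripper_force: 0.7
```

Emit:
{"method": "jog_arm", "body": {"moves": [[-0.006, 0, 0, 0, 0, 0, 0], [-0.006, 0, 0, 0, 0, 0, 0], [-0.005, 0, 0, 0, 0, 0, 0], [-0.005, 0, 0, 0, 0, 0, 0], [-0.004, 0, 0, 0, 0, 0, 0], [-0.003, 0, 0, 0, 0, 0, 0], [-0.003, 0, 0, 0, 0, 0, 0], [0, 0, 0, 0, 0, 0, 0]]}}

```text
t: 7.85
eef_pos: [0.4811, 0.0513, 0.0766]
eef_rot: [0.719, 0.695, -0.003, -0.001]
force: [-0.2, 0.0, 0.4]
gripper_width: 0.0001
gripper_force: 0.0
```

```bash
python3 -c "
from h import *
st()
im=imaging.capture('side')
f=lambda y:proj('side',toW(BASE,[-60,y,18]))[0]
for q in ('jaw','block'):
  for d in landmark_of('side',q)[:4]:
    r=least_squares(lambda v:proj('side',toW(BASE,[v[0],v[1],18]))[0]-d['uv'],[-60,0]);print(q,np.round(d['uv'],1),round(d['score'],2),r.x.round(1))"
```

```text
t 7.85 bed mm [-62.8  13.   76.6] force [-0.2  0.   0.4] w 0.0001 gf 0.0
tool x,z axes in bed [ 0.006  1.    -0.003] [-0.006 -0.003 -1.   ] q [ 0.11  0.12 -0.44  1.02 -0.    1.71]
jaw [316.8 262. ] 0.63 [-62.1 -14. ]
block [227.7 374.8] 0.77 [ 30.3 336.6]
block [403.1 225.3] 0.75 [-269.8 -221.7]
block [317.8 254.7] 0.64 [-58.2 -42.8]
block [425.3 361.1] 0.59 [-333.1  229.6]
```

Emit:
{"method": "jog_arm", "body": {"moves": [[-0.002, 0, 0, 0, 0, 0, 0], [-0.002, 0, 0, 0, 0, 0, 0], [-0.002, 0, 0, 0, 0, 0, 0], [-0.002, 0, 0, 0, 0, 0, 0], [-0.001, 0, 0, 0, 0, 0, 0], [-0.001, 0, 0, 0, 0, 0, 0], [0, 0, 0, 0, 0, 0, 0], [0, 0, 0, 0, 0, 0, 0]]}}

```text
t: 8.8
eef_pos: [0.4811, 0.0415, 0.0769]
eef_rot: [0.719, 0.695, -0.003, -0.001]
force: [-0.2, 0.2, 0.7]
gripper_width: 0.0002
gripper_force: 0.1
```

```bash
python3 -c "
from h import *
st()"
```

```text
t 8.80 bed mm [-62.6   3.2  76.9] force [-0.2  0.2  0.7] w 0.0002 gf 0.1
tool x,z axes in bed [ 0.006  1.    -0.003] [-0.005 -0.003 -1.   ] q [ 0.09  0.11 -0.45  1.02 -0.    1.69]
```

Emit:
{"method": "jog_arm", "body": {"moves": [[-0.001, 0, 0, 0, 0, 0, 0], [-0.001, 0, 0, 0, 0, 0, 0], [-0.001, 0, 0, 0, 0, 0, 0], [-0.001, 0, 0, 0, 0, 0, 0], [-0.001, 0, 0, 0, 0, 0, 0], [0, 0, 0, 0, 0, 0, 0], [0, 0, 0, 0, 0, 0, 0], [0, 0, 0, 0, 0, 0, 0]]}}

```text
t: 9.6
eef_pos: [0.481, 0.041, 0.0771]
eef_rot: [0.718, 0.696, 0.001, -0.005]
force: [-0.2, 19.3, 0.3]
gripper_width: -0.0003
gripper_force: 9.9
```

```bash
python3 -c "
from h import *
st()
im=imaging.capture('side');imaging.capture('scene')
for c in('side','scene'):
 for q,z in (('jaw',18),('jaw_tab',73),('block',18)):
  for d in landmark_of(c,q)[:4]:
    r=least_squares(lambda v:proj(c,toW(BASE,[v[0],v[1],z]))[0]-d['uv'],[-60,0]);print(c,q,np.round(d['uv'],1),round(d['score'],2),r.x.round(1))"
```

```text
t 9.60 bed mm [-62.6   2.7  77.1] force [-0.7 19.3  0.3] w -0.0003 gf 9.9
tool x,z axes in bed [0.003 1.    0.008] [-0.005  0.008 -1.   ] q [ 0.08  0.11 -0.45  1.01  0.01  1.68]
side jaw [314.3 260.8] 0.62 [-54.8 -17.3]
side jaw_tab [318.3 247.6] 0.53 [-68.7  -4.6]
side block [425.4 364.8] 0.97 [-333.3  238. ]
side block [403.7 224.5] 0.78 [-271.3 -226.1]
side block [238.4 190.8] 0.64 [ 270.4 -310.2]
side block [227.2 374. ] 0.57 [ 31.9 335.2]
scene jaw [328.2 249.1] 0.64 [-53.7 -11.6]
scene jaw_tab [331.8 236.2] 0.47 [-54.2  -2.5]
scene jaw_tab [324.5 249.5] 0.26 [ -2.  -25.2]
scene block [311.6 246.6] 0.63 [-64.  -61.7]
scene block [444.7 276. ] 0.6 [ 48.8 313.3]
scene block [299.9 247.6] 0.59 [-60.  -97.1]
scene block [392.5 195.6] 0.52 [-308.4  224.8]
```

Firm nip at 19 N, with the jaw at about −14 as expected. Backing off, then to in front of the toe.

Emit:
{"method": "jog_arm", "body": {"moves": [[0.008, 0, 0, 0, 0, 0, 0], [0.015, 0, 0, 0, 0, 0, 0], [0.005, 0, -0.04, 0, 0, 0, 0], [0.005, 0, -0.045, 0, 0, 0, 0], [0.005, 0, -0.045, 0, 0, 0, 0], [0.005, 0, -0.045, 0, 0, 0, 0], [0.03, 0, -0.01, 0, 0, 0, 0], [0.03, 0, 0, 0, 0, 0, 0]]}}

```text
t: 10.8
eef_pos: [0.4868, 0.1404, 0.2648]
eef_rot: [0.72, 0.694, -0.0, 0.001]
force: [0.2, -0.1, -1.2]
gripper_width: 0.0005
gripper_force: 0.0
```

```bash
python3 -c "
from h import *
st();go([5,143,262])
imaging.capture('side');imaging.capture('scene')
l=[(c,np.array(landmark_of(c,'leg_toe')[0]['uv'])) for c in('side','scene')]
f=tri(l);p=f.x-[BASE[0],BASE[1],0];print('toe bed',Ro.from_euler('z',-BASE[2]).apply(p).round(4),f.cost)
d=[d for d in landmark_of('side','jaw')][0]
print(least_squares(lambda v:proj('side',toW(BASE,[v[0],v[1],18]))[0]-d['uv'],[-60,0]).x)"
```

```text
t 10.80 bed mm [-59.7 102.2 264.8] force [ 0.2 -0.1 -1.2] w 0.0005 gf 0.0
tool x,z axes in bed [ 0.008  1.    -0.002] [ 0.    -0.002 -1.   ] q [ 0.28  0.09 -0.05  1.43 -0.    1.89]
rotvec [ 0.     0.002 -0.008] shift in aligned tool axes [0.0408 0.0647 0.0028]
toe bed [0.0408 0.1448 0.2626] 6.710497379017861
[-54.41068766 -22.38611591]
```

Emit:
{"method": "jog_arm", "body": {"moves": [[0.02, 0, 0, 0, 0, -0.008, 0], [0.021, 0, 0.003, 0, 0, 0, 0], [0, 0.03, 0, 0, 0, 0, 0], [0, 0.03, 0, 0, 0, 0, 0], [0, 0.01, 0, 0, 0, 0, 0], [0, 0.01, 0, 0, 0, 0, 0], [0, 0.01, 0, 0, 0, 0, 0], [0, 0.01, 0, 0, 0, 0, 0]]}}

```text
t: 11.85
eef_pos: [0.5868, 0.1779, 0.2582]
eef_rot: [0.716, 0.698, -0.003, -0.001]
force: [-0.3, 0.3, -0.7]
gripper_width: 0.0004
gripper_force: 0.1
```

Emit:
{"method": "jog_arm", "body": {"moves": [[0, 0.01, 0, 0, 0, 0, 0], [0, 0.01, 0, 0, 0, 0, 0], [0, 0.01, 0, 0, 0, 0, 0], [0, 0.008, 0, 0, 0, 0, 0], [0, 0.008, 0, 0, 0, 0, 0], [0, 0.008, 0, 0, 0, 0, 0], [0, 0, 0, 0, 0, 0, 0], [0, 0, 0, 0, 0, 0, 0]]}}

```text
t: 12.65
eef_pos: [0.6406, 0.1769, 0.2574]
eef_rot: [0.716, 0.698, -0.003, -0.001]
force: [0.0, -0.1, -0.2]
gripper_width: -0.0001
gripper_force: 0.0
```

```bash
python3 -c "
from h import *
st()
im=imaging.capture('side');cv2.imwrite('pics/s3.png',cv2.resize(im[110:330,180:420],None,fx=2.5,fy=2.5))"
```

```text
t 12.65 bed mm [ 93.1 143.2 257.4] force [ 0.  -0.1 -0.2] w -0.0001 gf 0.0
tool x,z axes in bed [-0.002  1.    -0.002] [-0.006 -0.002 -1.   ] q [ 0.27  0.41  0.34  1.51 -0.    1.87]
```

View pics/s3.png

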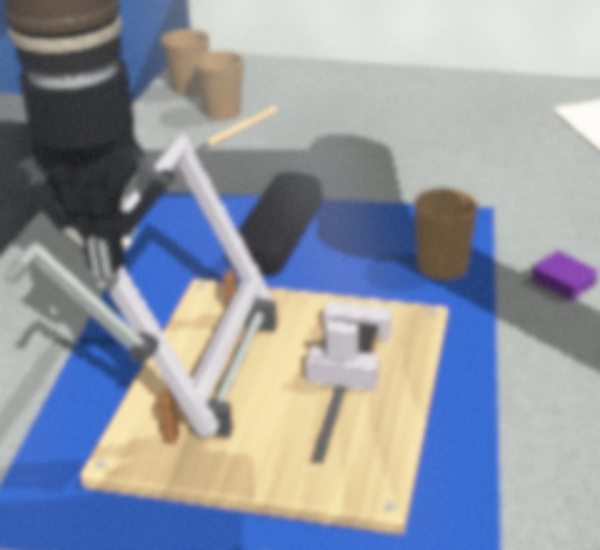

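Leg has passed over the top and is falling at pixel (60,280). The jaw is nipped. I'll rise, open the fingers and move above the top bar while it drops.

Emit:
{"method": "jog_arm", "body": {"moves": [[0, 0, -0.04, 0, 0, 0, 0], [0, 0, -0.035, 0, 0, 0, 0.08], [-0.03, 0.005, 0, 0, 0, 0, 0.08], [-0.04, 0.005, 0, 0, 0, 0, 0.08], [-0.04, 0.005, 0, 0, 0, 0, 0.08], [-0.033, 0.008, 0, 0, 0, 0, 0.08], [0, 0.007, 0, 0, 0, 0, 0.08], [0, 0, 0, 0, 0, 0, 0.08]]}}

```text
t: 13.5
eef_pos: [0.6675, 0.0328, 0.3326]
eef_rot: [0.717, 0.697, -0.003, -0.001]
force: [0.1, -0.4, -0.4]
gripper_width: 0.0801
gripper_force: 0.0
```

Emit:
{"method": "jog_arm", "body": {"moves": [[0, 0, 0, 0, 0, 0, 0.08], [0, 0, 0, 0, 0, 0, 0.08], [0, 0, 0, 0, 0, 0, 0.08], [0, 0, 0, 0, 0, 0, 0.08], [0, 0, 0, 0, 0, 0, 0.08], [0, 0, 0, 0, 0, 0, 0.08], [0, 0, 0, 0, 0, 0, 0.08], [0, 0, 0, 0, 0, 0, 0.08]]}}

```text
t: 14.3
eef_pos: [0.6672, 0.0333, 0.3328]
eef_rot: [0.716, 0.698, -0.003, -0.001]
force: [0.3, -0.2, -0.9]
gripper_width: 0.0801
gripper_force: 0.0
```

```bash
python3 -c "
from h import *
st();go([121,0,226])
l=[]
for c in('side','scene'):
    imaging.capture(c); r=landmark_of(c,'top_bar'); print(c,[(np.round(d['uv'],1),d['score']) for d in r[:2]])
    if r:l.append((c,np.array(r[0]['uv'])))
if len(l)==2:
    f=tri(l);p=f.x-[BASE[0],BASE[1],0];print('bar bed',Ro.from_euler('z',-BASE[2]).apply(p).round(4),f.cost)
im=imaging.capture('side');a=cv2.resize(im[110:330,150:390],None,fx=1.6,fy=1.6)
w=imaging.capture('wrist');w=cv2.resize(w,None,fx=.6,fy=.6)
o=np.zeros((max(a.shape[0],w.shape[0]),a.shape[1]+w.shape[1],3),np.uint8);o[:a.shape[0],:a.shape[1]]=a;o[:w.shape[0],a.shape[1]:]=w
cv2.imwrite('pics/s4.png',o)"
```

```text
t 14.30 bed mm [123.8   0.4 332.8] force [ 0.4 -0.2 -0.9] w 0.0801 gf 0.0
tool x,z axes in bed [-0.002  1.    -0.002] [-0.005 -0.002 -1.   ] q [ 0.05  0.45  0.57  1.7  -0.    1.65]
rotvec [-0.005  0.002  0.002] shift in aligned tool axes [-0.0004 -0.0028  0.1068]
side [(array([290.6, 205.2]), 0.63), (array([239. , 188.8]), 0.56)]
scene [(array([340.6, 244.8]), 0.59)]
bar bed [ 0.02   -0.0068  0.1583] 174.5247867964948
```

View pics/s4.png

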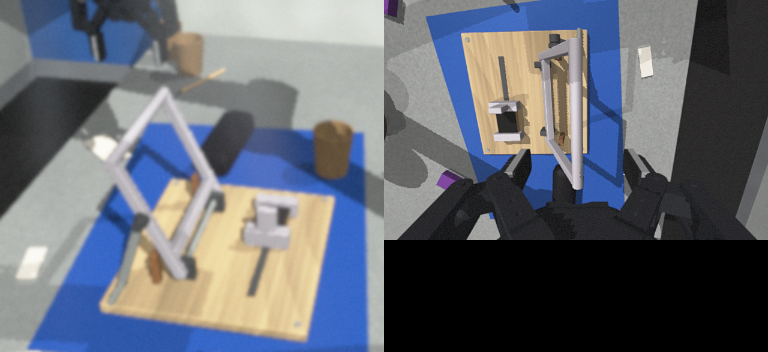

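The leg is down behind the frame (side crop about (125,260)). The bar runs centrally between the fingers in the wrist view (about (575,170)), and the block is nipped. Descend, then close.

Emit:
{"method": "jog_arm", "body": {"moves": [[0, -0.001, 0.02, -0.005, 0.002, 0, 0.08], [0, -0.001, 0.02, 0, 0, 0, 0.08], [0, 0, 0.02, 0, 0, 0, 0.08], [0, 0, 0.02, 0, 0, 0, 0.08], [0, 0, 0.015, 0, 0, 0, 0.08], [0, 0, 0.012, 0, 0, 0, 0.08], [0, 0, 0, 0, 0, 0, 0.08], [0, 0, 0, 0, 0, 0, 0.05]], "force": 25}}

```text
t: 15.4
eef_pos: [0.6651, 0.0334, 0.2262]
eef_rot: [0.716, 0.698, -0.0, -0.0]
force: [0.2, 0.2, 0.5]
gripper_width: 0.0676
gripper_force: 0.0
```

Emit:
{"method": "jog_arm", "body": {"moves": [[0, 0, 0, 0, 0, 0, 0.03], [0, 0, 0, 0, 0, 0, 0.02], [0, 0, 0, 0, 0, 0, 0.01], [0, 0, 0, 0, 0, 0, 0.005], [0, 0, 0, 0, 0, 0, 0.005], [0, 0, 0, 0, 0, 0, 0.005], [0, 0, 0, 0, 0, 0, 0.005], [0, 0, 0, 0, 0, 0, 0.005]]}}

```text
t: 16.2
eef_pos: [0.6655, 0.0334, 0.2265]
eef_rot: [0.716, 0.698, 0.0, 0.0]
force: [2.1, 0.4, 5.3]
gripper_width: 0.0171
gripper_force: 24.8
```

```bash
python3 -c "
from h import *
st()"
```

```text
t 16.20 bed mm [122.    0.4 226.5] force [2.1 0.4 5.3] w 0.0171 gf 24.8
tool x,z axes in bed [-0.002  1.    -0.   ] [ 0.001 -0.    -1.   ] q [ 0.05  0.4   0.26  1.43 -0.    1.65]
```

Emit:
{"method": "jog_arm", "body": {"moves": [[0, -0.0046, -0.0018, 0, 0, 0, 0.005], [0, -0.0047, -0.0018, 0, 0, 0, 0.005], [0, -0.0047, -0.0016, 0, 0, 0, 0.005], [0, -0.0048, -0.0016, 0, 0, 0, 0.005], [0, -0.0048, -0.0014, 0, 0, 0, 0.005], [0, -0.0048, -0.0013, 0, 0, 0, 0.005], [0, -0.0049, -0.0011, 0, 0, 0, 0.005], [0, -0.0049, -0.0011, 0, 0, 0, 0.005]]}}

```text
t: 17.0
eef_pos: [0.6271, 0.0338, 0.2381]
eef_rot: [0.716, 0.698, -0.0, 0.001]
force: [4.2, -3.6, 4.4]
gripper_width: 0.017
gripper_force: 26.0
```

```bash
python3 -c "
from h import *
st()"
```

```text
t 17.00 bed mm [ 83.7  -0.3 238.1] force [ 4.3 -3.5  4.4] w 0.0170 gf 26.0
tool x,z axes in bed [-0.002  1.    -0.001] [ 0.001 -0.001 -1.   ] q [ 0.05  0.32  0.18  1.42 -0.    1.65]
```

Emit:
{"method": "jog_arm", "body": {"moves": [[0, -0.0049, -0.0009, 0, 0, 0, 0.005], [0, -0.0049, -0.0008, 0, 0, 0, 0.005], [0, -0.005, -0.0006, 0, 0, 0, 0.005], [0, -0.005, -0.0006, 0, 0, 0, 0.005], [0, -0.005, -0.0004, 0, 0, 0, 0.005], [0, -0.005, -0.0003, 0, 0, 0, 0.005], [0, -0.005, -0.0002, 0, 0, 0, 0.005], [0, -0.005, 0, 0, 0, 0, 0.005]]}}

```text
t: 17.8
eef_pos: [0.5867, 0.0346, 0.2413]
eef_rot: [0.716, 0.698, -0.001, 0.001]
force: [3.6, -4.3, 6.2]
gripper_width: 0.0172
gripper_force: 26.4
```

Emit:
{"method": "jog_arm", "body": {"moves": [[0, 0, 0, 0, 0, 0, 0.005], [0, 0, 0, 0, 0, 0, 0.005], [0, 0, 0, 0, 0, 0, 0.005], [0, 0, 0, 0, 0, 0, 0.005], [0, 0, 0, 0, 0, 0, 0.005], [0, 0, 0, 0, 0, 0, 0.005], [0, 0, 0, 0, 0, 0, 0.005], [0, 0, 0, 0, 0, 0, 0.005]]}}

```text
t: 18.6
eef_pos: [0.5869, 0.0346, 0.2414]
eef_rot: [0.717, 0.698, -0.001, 0.0]
force: [2.3, -5.0, 5.0]
gripper_width: 0.0169
gripper_force: 26.4
```

```bash
python3 -c "
from h import *
st()
C=[]
for c,(x,y,w,h) in (('scene',(265,190,160,130)),('side',(205,155,160,170))):
    im=imaging.capture(c);k=2.4
    im=cv2.resize(im[y:y+h,x:x+w],None,fx=k,fy=k,interpolation=cv2.INTER_CUBIC)
    for pts,col in (([[45,100,40],[45,100,240],[45,-100,240],[45,-100,40]],(0,0,255)),([[-95,-85,48],[-25,-85,48]],(0,255,0)),([[-95,-25,48],[-25,-25,48]],(0,255,255))):
        cv2.polylines(im,[((proj(c,toW(BASE,pts))-[x-.5,y-.5])*k).astype(np.int32)],False,col,1)
    C.append(im)
a,b=C;o=np.zeros((b.shape[0],a.shape[1]+b.shape[1],3),np.uint8);o[:a.shape[0],:a.shape[1]]=a;o[:,a.shape[1]:]=b
cv2.imwrite('pics/s5.png',o)"
```

```text
t 18.60 bed mm [ 43.5  -0.7 241.4] force [ 2.5 -4.9  5. ] w 0.0169 gf 26.4
tool x,z axes in bed [-0.002  1.    -0.002] [-0.001 -0.002 -1.   ] q [ 0.06  0.25  0.08  1.41 -0.    1.66]
```

View pics/s5.png

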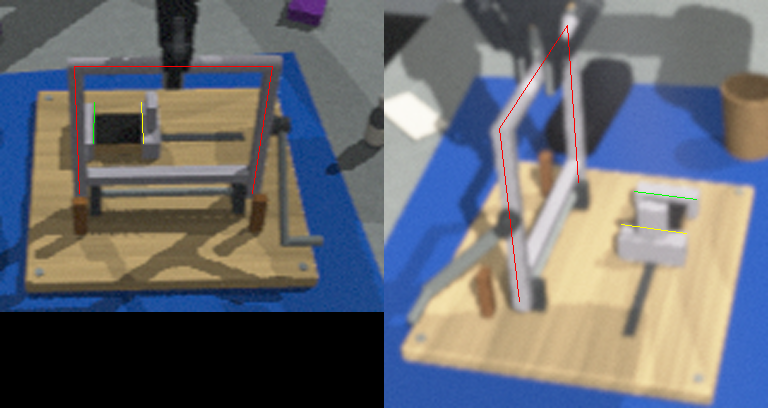

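```bash
python3 -c "
from h import *
for c,o in(('scene',(265,190,0)),('side',(205,155,384))):
  for a in (3.14,3.0,2.8):
    t=-.75+a
    u=proj(c,toW(BASE,[45+125*np.sin(t),120,150+125*np.cos(t)]))[0];print(c,a,((u-o[:2])*2.4+[o[2],0]).round(0))
  print(((proj(c,toW(BASE,[[45,120,150],[45,0,240],[-60,-85,18]]))-o[:2])*2.4+[o[2],0]).round(0).tolist())
for k in range(2):st()
"
```

```text
scene 3.14 [281. 244.]
scene 3.0 [284. 246.]
scene 2.8 [289. 244.]
[[280.0, 127.0], [172.0, 65.0], [93.0, 138.0]]
side 3.14 [426. 287.]
side 3.0 [412. 275.]
side 2.8 [396. 256.]
[[500.0, 224.0], [536.0, 71.0], [665.0, 216.0]]
t 18.70 bed mm [ 43.4  -0.7 241.3] force [ 2.2 -4.6  4.1] w 0.0172 gf 26.4
tool x,z axes in bed [-0.002  1.    -0.002] [-0.001 -0.002 -1.   ] q [ 0.06  0.25  0.08  1.41 -0.    1.66]
t 18.70 bed mm [ 43.4  -0.7 241.3] force [ 2.2 -4.6  4.1] w 0.0172 gf 26.4
tool x,z axes in bed [-0.002  1.    -0.002] [-0.001 -0.002 -1.   ] q [ 0.06  0.25  0.08  1.41 -0.    1.66]
```

```bash
python3 -c "
from h import *
print(manip.finish_job())"
```

```text
the job is handed in; nothing more can be done
None
```

I handed the job in at about 19 s, and no verdict came back. The block was nipped at about 19 N, the prop leg is down behind the frame, and the frame is held upright in a 26 N grip. I saw no contact with the cup, glue bottle or pencil case, though I didn't re-measure where they stand.

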